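# Drop a spent vial through the shielded waste box's lever flap

### The arm

A 6-joint arm with a two-finger parallel gripper is mounted at the origin on a cart in front of the work surface, level with it; the furniture and walls round the work are solid. World frame = base frame: x ahead of the robot, y to its left, z up, the work surface at z = 0. Lengths are in m, angles in rad, forces in N, time in s.
With the tool pointing down it reaches from about 0.25 to 0.725 m from the base axis. Payload 4 kg.
Tool frame: the origin (TCP) lies on the mounting face of the last link; the fingertips stand 173 mm ahead of it and the grasp point (between the pads) lies 155 mm ahead of it; z points along the fingers, y is the line along which they close (so a half turn about z gives the same grasp; the last joint's range is limited). The gripper opens to 85 mm and grips with 20 to 120 N. Pads are 22 mm wide; open, the fingers measure 114 mm over their backs; the gripper's body (76 mm by 85 mm) begins 54 mm behind the grasp point. The pads swing forward as they close: fully open they stand 13 mm farther back than shut.
Start: joints at [-1.346, 0.241, 0.005, 1.335, 0, 1.571], TCP at [0.111, -0.487, 0.405] pointing down, gripper open.
Joint ranges: [-2.72, 2.72], [-1.05, 1.87], [-1.09, 1.28], [-1.99, 2.15], [-1.42, 1.44], [-3.14, 3.14]. Speed limits (rad/s): [2.79, 2.79, 3.14, 3.14, 3.14, 3.14].

### API

Orientations are given as a rotation vector (axis times angle).
In Python, from bench import r gives the robot as it stands. The module is installed in compiled form; this text tells all that it offers.
- The arm moves only by the tool carry_out, never from a script. Its arguments are lists of equal length, an entry for each row: "claw": the finger opening in m, from 0 to 0.0854; "slide": the shift along the tool's x, y, z in m, a list of three; "delta_rot": the turn, a rotation vector about the tool's x, y, z in rad, a list of three. A call has 1 to 20 rows; each row is the pose to reach, as a shift and turn from the pose commanded when the call began, along the tool's axes at that moment; what a row does not reach only later rows make up. A row lasts 1/12 s, in which the tool goes at most 41.7 mm and 7.16 degrees, less where a joint would pass 70% of its speed; a pose out of reach is approached as far as the arm can. A call with a gripper value outside its range is refused whole. The fingers move at their own pace and stop on an object; "force" is the grip in N (left out, the last holds). Time passes only in rows, so rows that repeat a pose let the fingers close. It gives the time, the measured TCP pose, the force, the opening and the grip force at its end, in the units of the state.
- r.state(): the state, without advancing time (a new reading comes with each control period).
- r.grab_frame(name): name is "side" or "top"; returns the picture (384x512x3 uint8, blue, green, red); there is no depth.
- r.calibration(name): a dict with "fovy" (degrees; the focal length in pixels is half the picture's height over the tangent of half this angle, whatever the lens; pixels are square), "cx", "cy" (the principal point, pixels), "R" (3x3) and "t" (3): a world point X has camera coordinates R X + t. Camera axes: x right, y down, z forward; pixel columns grow to the right and rows downward; lengths in m; the calibration is good to about 2 mm. A picture is of the moment at which its call begins. calibration takes no time and is no camera call.
- r.sign_off(): hands the job in; it is judged then, once.
The state is a dict: "t": time; "qpos": joint angles; "qvel": joint speeds; "joint_torque": joint torques, N m; "tcp_pos": TCP position; "tool_rot": TCP orientation; "force": force on the tool from outside, world axes, zero at the start; "ft_torque": the same for the moment, N m; "gripper_width": finger opening in m; "grasp_force": force on a finger pad.
Only numpy, scipy, OpenCV 4.12 (cv2) and the standard library are available. Lean on these libraries where they do the work, as an engineer would, in place of code of your own. Each camera call takes 0.05 s, during which the arm holds its last target. There are 200 camera calls.

### The job

Dispose of the spent vial that lies on the loading ledge of the shielded waste box. Push it with the fingertips off the ledge, so that it rolls down the chute and stops against the shut flap; then press the lever's rubber pad all the way down to raise the heavy flap, keep it down until the vial has dropped into the box, and ease the lever back up so that the flap shuts without slamming. Do not pick up or lift the vial, do not touch the flap itself, and leave everything else where it stands.

Things in the scene. Friction and masses are not known exactly. Their poses are not given: they have to be found in the camera images.
- waste_box: Shielded waste box, fixed to the bench: white painted, 262 mm long (along its x), 104 mm wide over its foot plate, 154 mm high. Origin: on the bench, 105 mm behind the open front of the box; x points to its rear (away from the robot at yaw 0), y to its left, z up. From front to rear: level loading ledge, open sloping chute, heavy flap over the bin.
- ledge (a point): Middle of the loading ledge's top, 140 mm above the bench and 77.5 mm in front of the box's origin. The ledge is 55 mm deep, open at the front, with side rails 11 mm high (69 mm apart, narrowing to 59 mm at the chute).
- chute_foot (a point): Middle of the chute's lower edge, 85 mm above the bench, 20 mm behind the box's origin. The chute is 57 mm wide and falls to here from the ledge's rear edge (50 mm in front of the origin, 140 mm high), between cheeks 154 mm high. The shut flap blocks it here.
- bin_floor (a point): Middle of the bin's floor, 12 mm above the bench, 73 mm behind the box's origin. The bin is 112 mm long (box x) and 57 mm wide inside.
- spent_vial: The spent vial: amber glass vial with black screw cap, 24 mm in diameter, 51 mm long, 18 g, lying on the ledge across the box (its axis roughly along the box's y). Origin: centre of its bottom; z axis along the vial to the cap. It rolls easily.
- vial_mid (a point): Middle of the spent vial, on its axis, 25.5 mm from the bottom.
- flap: The heavy flap, dark steel and lead, about 1.9 kg: a level top plate 104 x 82 x 16 mm (top 148 mm above the bench when shut) with an apron at the front that hangs into the chute and stops the vial. An ear on its right side lies on the roller at the lever's short end. Origin: middle of the hinge line at the rear, 125 mm behind the box's origin, 132 mm high.
- flap_edge (a point): Middle of the lower front edge of the flap's apron; rises by about 50 mm when the flap is fully up.
- flap_hinge (a joint): Angle of the flap: 0 shut, grows as its front rises, about 0.45 with the lever fully down. It falls shut by its own weight when the lever is let go.
- lever (a joint): Angle of the lever: 0 at rest (pad up), 0.6 at its stop (pad fully down). The weight of the flap brings it back up; pressing the pad at its middle takes about 2 to 8 N, least near the stop.
- lever_pad (a point): Centre of the top face of the lever's black rubber pad (42 x 48 mm) at the end of the long arm: in front and to the right of the box (at rest about 150 mm in front of the box's origin, 70 mm to its right, 190 mm above the bench). Over the full stroke it sinks about 105 mm, circling lever_pin; it tips from 0.2 rad up at the front to 0.4 rad down.
- lever_pin (a point): Axis of the lever's pin on the right flank of the box, running along the box's y; the pad's arm is about 180 mm long.
- clean_vial: Bystander: clear vial with blue cap, 24 mm in diameter, 51 mm high, standing left of the box. Origin: centre of its underside.
- white_cap: Bystander: loose white screw cap, 36 mm wide, 16 mm high. Origin: centre of its underside.
- syringe: Bystander: 10 mL syringe, 139 mm long, 18 mm high, lying on the bench. Origin: underside centre.
- amber_bottle: Bystander: small amber bottle with black cap, 56 mm wide, 109 mm high. Origin: centre of its underside.
- tape_roll: Bystander: roll of clear tape, 72 mm wide, 19 mm high, lying flat. Origin: centre of its underside.
- bench_timer: Bystander: small grey timer, 62 mm wide, 60 mm high, 24 mm thick, standing. Origin: centre of its underside.
- marker: Bystander: black and white marker pen, 130 mm long, 17 mm high, lying. Origin: underside centre.

How it is judged:
On the way, in this order (a step that is already met when the one before it is completed fails the run):
1. the spent vial lies at rest in the chute against the shut flap (x of vial_mid in the frame of waste_box between -0.015 and 0.02 m and z of vial_mid in the frame of waste_box above 0.085 m and linear speed of spent_vial below 0.03 m/s and value of joint flap_hinge below 0.03 rad), for 0.3 s.
2. the lever is pressed down and the flap stands up (0.39 rad or more) (value of joint flap_hinge above 0.39 rad), for 0.3 s.
At the end, for the whole second after the job is handed in: The spent vial lies at rest in the bin of the waste box (its middle between the box's walls and less than 60 mm above the bench), the flap is shut (under 0.03 rad) and the lever is back up (under 0.06 rad) (x of vial_mid in the frame of waste_box between 0.017 and 0.13 m and y of vial_mid in the frame of waste_box between -0.03 and 0.03 m and z of vial_mid in the frame of waste_box below 0.06 m and linear speed of spent_vial below 0.03 m/s and value of joint flap_hinge below 0.03 rad and value of joint lever below 0.06 rad); the robot touches nothing.
It fails at once if the spent vial is lifted (its middle more than 15 mm above where it lies on the ledge) (height (world z) of vial_mid above 0.167 m).
It fails at once if the vial is pushed off the box (height (world z) of vial_mid below 0.12 m and x of vial_mid in the frame of waste_box below -0.06 m).
It fails at once if the flap itself is touched (contact force between any of the fingers, the arm and flap above 0.5 N).
It fails at once if the flap slams (falls faster than 2.5 rad/s) (velocity of joint flap_hinge below -2.5 rad/s).
It fails at once if a bystander is moved by more than 20 mm (distance of any of clean_vial, white_cap, syringe, amber_bottle, tape_roll, bench_timer, marker from where it was at the start of the episode above 0.02 m).
It also fails if it takes over 58 s, if anything falls off the work surface, if the arm or the gripper's body presses on something with over 40 N, if the wrist force passes 120 N, or if a joint passes its speed limit or range.

## Working session

There is one attempt and no reset: what is moved stays moved. The work goes in short steps, Python scripts to look and compute and a tool call to move; the robot and the scene stay as the last step left them, time stands still between calls to the robot, and variables do not carry over. Pictures are saved under pics/ and viewed, at most 10 in all, crops included, and the job is handed in when it is done.

Besides the shell and the picture viewer there is one more tool, called after "Emit:" as name(argument=value, ...) on one line, values as JSON. carry_out: Moves the arm, as the interface text tells. Its arguments: {"type":"object","properties":{"claw":{"type":"array","items":{"type":"number"}},"slide":{"type":"array","items":{"type":"array","items":{"type":"number"}}},"delta_rot":{"type":"array","items":{"type":"array","items":{"type":"number"}}},"force":{"type":"number"}},"required":["claw","slide","delta_rot"]}

```bash
mkdir -p pics; python3 - <<'E'
from bench import r
import cv2,json
for n in("side","top"):
    cv2.imwrite(f"pics/{n}0.png",r.grab_frame(n)); c=r.calibration(n); print(n,c)
print(r.state())
E
```

```text
side {'fovy': 56.33964966342249, 'cx': 249.07416484758426, 'cy': 185.00991267386507, 'R': array([[-8.16246036e-01, -5.77704379e-01, -2.42261124e-04],
       [-3.46852791e-01,  4.90408092e-01, -7.99495494e-01],
       [ 4.61990855e-01, -6.52500999e-01, -6.00672037e-01]]), 't': array([0.60568113, 0.19003423, 0.8923536 ])}
top {'fovy': 47.218526576264, 'cx': 257.29361495439986, 'cy': 193.6990412882622, 'R': array([[-0.00598897, -0.99993212, -0.00999389],
       [-0.98900297,  0.00739981, -0.14771045],
       [ 0.14777437,  0.00899935, -0.98898015]]), 't': array([0.26697405, 0.58180752, 1.13796086])}
{'t': 0.1, 'qpos': array([-1.34601727e+00,  2.41329243e-01,  3.87025253e-03,  1.33522320e+00,
       -9.10404425e-06,  1.57079411e+00]), 'qvel': array([ 2.05256117e-05, -2.12264166e-03,  3.57544499e-03, -5.29875118e-04,
        1.58256042e-04, -1.82529581e-04]), 'joint_torque': array([ 3.30853281e-04, -3.73138082e+01,  2.53010309e+01,  1.08891007e-02,
        1.14175648e-04, -3.41093447e-06]), 'tcp_pos': array([ 0.11139028, -0.48718554,  0.40391019]), 'tool_rot': array([-3.11991063e+00, -3.52132677e-01,  3.46231796e-04]), 'force': array([-0.42800361, -0.29838095,  0.27152562]), 'ft_torque': array([-0.00035644, -0.02466279,  0.03345745]), 'grasp_force': 0.0, 'gripper_width': 0.08551846395177187}
```

View pics/side0.png

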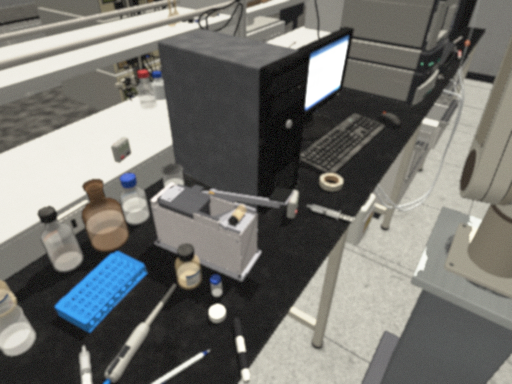

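View pics/top0.png

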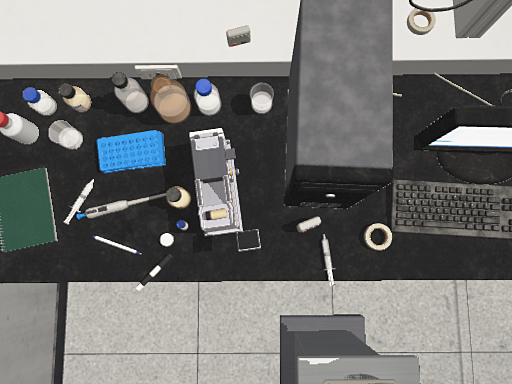

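The side view shows the box at about (205,230), with the vial near (237,215) and the pad near (292,203). In the top view the box spans cols 190–242 and rows 128–235, the vial is near (215,214), the pad is near (248,240), and the PC tower starts to the right at col ~287. I'll zoom in and measure next.

```bash
cat > h.py <<'E'
import numpy as np,cv2
from bench import r
def ray(n,u,v):
    c=r.calibration(n);f=192/np.tan(np.radians(c['fovy']/2));R=np.array(c['R']);t=np.array(c['t'])
    return -R.T@t, R.T@np.array([(u-c['cx'])/f,(v-c['cy'])/f,1])
def onz(n,u,v,z):
    o,d=ray(n,u,v); return o+d*(z-o[2])/d[2]
def proj(n,X):
    c=r.calibration(n);f=192/np.tan(np.radians(c['fovy']/2));p=np.array(c['R'])@X+np.array(c['t'])
    return np.array([c['cx'],c['cy']])+f*p[:2]/p[2]
def crop(im,x0,y0,x1,y1,k): return cv2.resize(im[y0:y1,x0:x1],None,fx=k,fy=k,interpolation=cv2.INTER_CUBIC)
E
python3 - <<'E'
from h import *
t=cv2.imread('pics/top0.png');s=cv2.imread('pics/side0.png')
a=crop(t,175,120,275,260,4);b=crop(s,145,170,305,290,2.5)
o=np.zeros((560,800,3),np.uint8);o[:,:400]=a;o[:300,400:]=b
cv2.imwrite('pics/c0.png',o)
hsv=cv2.cvtColor(t,cv2.COLOR_BGR2HSV)
for p,z in [((215,214),.152),((248,240),.19),((290,205),0),((287,205),.4),((325,260),.01)]: print(p,onz('top',*p,z).round(3))
E
```

```text
(215, 214) [0.518 0.365 0.152]
(248, 240) [0.453 0.284 0.19 ]
(290, 205) [0.558 0.173 0.   ]
(287, 205) [0.509 0.205 0.4  ]
(325, 260) [0.406 0.081 0.01 ]
```

View pics/c0.png

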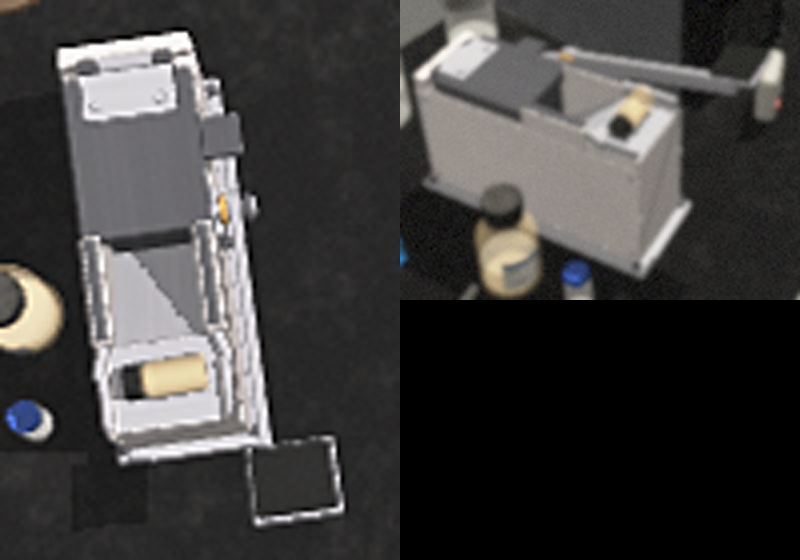

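The crop shows the vial spanning crop (115,385)–(207,372), the cap on the left and the pad centred at crop (295,480). The flap's front edge is (82,248)–(210,231), and the rear top edge is (57,47)–(192,33).

```bash
python3 - <<'E'
from h import *
P=lambda x,y,z: onz('top',175+(x-1.5)/4,120+(y-1.5)/4,z)
g={}
for k,v in dict(vc=(115,385,.152),vb=(207,372,.152),pad=(295,480,.19),fl=(82,248,.148),fr=(210,231,.148),rl=(57,47,.154),rr=(192,33,.154),lcf=(95,345,.154),lcr=(80,238,.154),rcf=(222,330,.154),rcr=(197,224,.154),p1=(247,450,.19),p2=(337,437,.19),p3=(343,510,.19),p4=(255,523,.19),lfl=(112,435,.14),footl=(122,460,.0),footr=(268,440,.0)).items():
    g[k]=P(*v);print(k,g[k].round(3))
def yaw_y(a,b):d=g[a]-g[b];return np.arctan2(-d[0],d[1])
def yaw_x(a,b):d=g[b]-g[a];return np.arctan2(d[1],d[0])
print('yaw',yaw_y('fl','fr'),yaw_y('rl','rr'),yaw_y('footl','footr'),yaw_y('vc','vb'),yaw_y('p1','p2'),yaw_y('p4','p3'),'|',yaw_x('lcf','lcr'),yaw_x('rcf','rcr'),yaw_x('lfl','rl'))
for yaw in (.12,.16,.2):
    R=np.array([[np.cos(yaw),-np.sin(yaw)],[np.sin(yaw),np.cos(yaw)]])
    print(yaw,'origins: flap',((g['fl']+g['fr'])/2)[:2]-R@[.021,0],'rear',((g['rl']+g['rr'])/2)[:2]-R@[.157,0],'pad',g['pad'][:2]-R@[-.15,-.07],'foot',((g['footl']+g['footr'])/2)[:2]-R@[-.105,0])
E
```

```text
vc [0.514 0.393 0.152]
vb [0.522 0.338 0.152]
pad [0.454 0.283 0.19 ]
fl [0.599 0.415 0.148]
fr [0.609 0.336 0.148]
rl [0.726 0.432 0.154]
rr [0.734 0.348 0.154]
lcf [0.538 0.406 0.154]
lcr [0.605 0.416 0.154]
rcf [0.547 0.328 0.154]
rcr [0.613 0.344 0.154]
p1 [0.472 0.311 0.19 ]
p2 [0.479 0.259 0.19 ]
p3 [0.437 0.255 0.19 ]
p4 [0.43  0.306 0.19 ]
lfl [0.485 0.396 0.14 ]
footl [0.477 0.408 0.   ]
footr [0.49  0.307 0.   ]
yaw 0.12647528418201573 0.09787268410332624 0.1293878838041693 0.13409239464299672 0.13665849403681288 0.13938723379870827 | 0.15191319105483927 0.23253488674565947 0.14608789269467398
0.12 origins: flap [0.58357564 0.37333319] rear [0.57411923 0.37100959] pad [0.59476265 0.37053095] foot [0.58794379 0.37028482]
0.16 origins: flap [0.58369285 0.37250146] rear [0.5749955  0.36479145] pad [0.59115303 0.37608115] foot [0.58735775 0.37444345]
0.2 origins: flap [0.58384322 0.37167509] rear [0.57611973 0.35861332] pad [0.58732434 0.38148257] foot [0.58660587 0.37857532]
```

```bash
cat >> h.py <<'E'
from scipy.spatial.transform import Rotation as Ro
O=np.array([.586,.372]);YAW=.14
def b2w(x,y,z): c,s=np.cos(YAW),np.sin(YAW);return np.array([O[0]+c*x-s*y,O[1]+s*x+c*y,z])
def w2b(p): d=Ro.from_euler('z',-YAW).apply([p[0]-O[0],p[1]-O[1],p[2]]);return d
def go(x,y,ztip):   # box coords of fingertip -> slide, delta_rot
    s=r.state();R=Ro.from_rotvec(s['tool_rot']);T=Ro.from_euler('z',YAW)*Ro.from_euler('x',np.pi)
    print('t',s['t'],'slide',R.inv().apply(b2w(x,y,ztip+.173)-s['tcp_pos']).round(4),'rot',(R.inv()*T).as_rotvec().round(4),'tip box',w2b(s['tcp_pos']+R.apply([0,0,.173])).round(4),'F',s['force'].round(2),'g',s['gripper_width'])
E
python3 -c "
from h import *
go(-.125,.003,.255)"
```

```text
t 0.1 slide [ 0.5299 -0.7454 -0.0227] rot [-0.0019  0.0001  0.0848] tip box [-0.5899 -0.7842  0.2309] F [-0.43 -0.3   0.27] g 0.08551846395177187
```

Emit:
carry_out(claw=[0.014, 0.014, 0.014, 0.014, 0.014, 0.014, 0.014, 0.014, 0.014, 0.014, 0.014, 0.014, 0.014, 0.014, 0.014, 0.014, 0.014, 0.014, 0.014, 0.014], slide=[[0, 0, -0.023], [0.53, -0.745, -0.023], [0.53, -0.745, -0.023], [0.53, -0.745, -0.023], [0.53, -0.745, -0.023], [0.53, -0.745, -0.023], [0.53, -0.745, -0.023], [0.53, -0.745, -0.023], [0.53, -0.745, -0.023], [0.53, -0.745, -0.023], [0.53, -0.745, -0.023], [0.53, -0.745, -0.023], [0.53, -0.745, -0.023], [0.53, -0.745, -0.023], [0.53, -0.745, -0.023], [0.53, -0.745, -0.023], [0.53, -0.745, -0.023], [0.53, -0.745, -0.023], [0.53, -0.745, -0.023], [0.53, -0.745, -0.023]], delta_rot=[[0, 0, 0], [0, 0, 0.085], [0, 0, 0.085], [0, 0, 0.085], [0, 0, 0.085], [0, 0, 0.085], [0, 0, 0.085], [0, 0, 0.085], [0, 0, 0.085], [0, 0, 0.085], [0, 0, 0.085], [0, 0, 0.085], [0, 0, 0.085], [0, 0, 0.085], [0, 0, 0.085], [0, 0, 0.085], [0, 0, 0.085], [0, 0, 0.085], [0, 0, 0.085], [0, 0, 0.085]])

```text
t: 1.77
tcp_pos: [0.4252, 0.0811, 0.4269]
tool_rot: [-3.102, -0.282, 0.006]
force: [0.7, 0.1, 0.1]
gripper_width: 0.014
grasp_force: 0.0
```

```bash
python3 -c "
from h import *
go(-.125,.003,.22)"
```

```text
t 1.7667 slide [ 0.086  -0.2643  0.0408] rot [-0.0266  0.0022  0.0414] tip box [-0.2003 -0.261   0.254 ] F [0.67 0.09 0.14] g 0.014032285773852248
```

Emit:
carry_out(claw=[0.014, 0.014, 0.014, 0.014, 0.014, 0.014, 0.014, 0.014, 0.014, 0.014, 0.014, 0.014], slide=[[0.085, -0.25, 0], [0.085, -0.25, 0], [0.085, -0.25, 0], [0.085, -0.25, 0], [0.085, -0.25, 0], [0.085, -0.25, 0], [0.085, -0.25, 0], [0.085, -0.25, 0], [0.085, -0.25, 0], [0.085, -0.25, 0], [0.085, -0.25, 0], [0.085, -0.25, 0]], delta_rot=[[0, 0, 0], [0, 0, 0], [0, 0, 0], [0, 0, 0], [0, 0, 0], [0, 0, 0], [0, 0, 0], [0, 0, 0], [0, 0, 0], [0, 0, 0], [0, 0, 0], [0, 0, 0]])

```text
t: 2.77
tcp_pos: [0.5062, 0.1274, 0.4327]
tool_rot: [-3.065, -0.36, 0.012]
force: [-0.5, -0.1, -0.3]
gripper_width: 0.0141
grasp_force: 0.0
```

```bash
python3 -c "
from h import *
go(-.125,.003,.165)"
```

```text
t 2.7667 slide [ 0.0102 -0.2285  0.1077] rot [-0.0558  0.0039  0.0936] tip box [-0.1143 -0.2214  0.26  ] F [-0.46 -0.15 -0.29] g 0.014134539803078381
```

```bash
python3 -c "
from h import *
s=r.state();print(s['qpos'].round(3),s['qvel'].round(3),s['joint_torque'].round(1));cv2.imwrite('pics/s1.png',np.hstack([r.grab_frame('side')[:,60:460],r.grab_frame('top')[:,112:512]]))"
```

```text
[0.233 0.275 0.123 1.42  0.056 3.141] [ 0.003  0.051  0.072  0.024 -0.     0.   ] [ -0.  -39.4  25.5  -0.    0.2  -0. ]
```

View pics/s1.png

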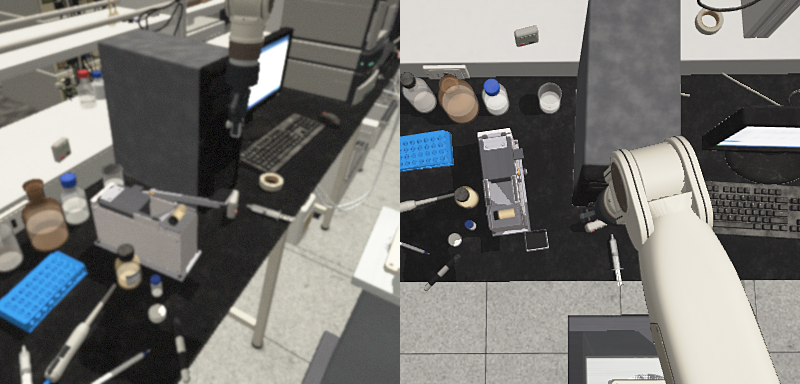

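The gripper has stopped in front of the tower because joint 6 is at its range end (q6 = 3.141). In the top half the vial is still near (505,213) and the pad near (537,240). I'll back off and turn the tool half round the other way.

Emit:
carry_out(claw=[0.014, 0.014, 0.014, 0.014, 0.014, 0.014, 0.014, 0.014, 0.014, 0.014, 0.014, 0.014, 0.014, 0.014, 0.014, 0.014], slide=[[-0.04, 0, 0], [-0.08, 0, 0], [-0.12, 0, 0], [-0.12, 0, 0], [-0.12, 0, 0], [-0.12, 0, 0], [-0.12, 0, 0], [-0.12, 0, 0], [-0.12, 0, 0], [-0.12, 0, 0], [-0.12, 0, 0], [-0.12, 0, 0], [-0.12, 0, 0], [-0.12, 0, 0], [-0.12, 0, 0], [-0.12, 0, 0]], delta_rot=[[0, 0, 0], [0, 0, 0], [0, 0, 0], [0, 0, -0.12], [0, 0, -0.24], [0, 0, -0.36], [0, 0, -0.48], [0, 0, -0.6], [0, 0, -0.72], [0, 0, -0.84], [0, 0, -0.96], [0, 0, -1.08], [0, 0, -1.2], [0, 0, -1.32], [0, 0, -1.44], [0, 0, -1.5]])

```text
t: 4.2
tcp_pos: [0.389, 0.0996, 0.433]
tool_rot: [-1.998, -2.365, -0.05]
force: [0.3, 0.2, -0.1]
gripper_width: 0.014
grasp_force: 0.0
```

```bash
sed -i "s/T=Ro.from_euler('z',YAW)/T=Ro.from_euler('z',YAW+np.pi)/" h.py; python3 -c "
from h import *
go(-.125,.003,.255);print(r.state()['qpos'].round(3),r.state()['tcp_pos'])"
```

```text
t 4.2 slide [0.2415 0.1149 0.0179] rot [ 0.0393 -0.0478 -1.5425] tip box [-0.2342 -0.2327  0.2603] F [ 0.32  0.24 -0.06] g 0.013963893677177744
[ 0.232  0.033 -0.165  1.373  0.056  1.635] [0.38901827 0.09956747 0.43300649]
```

Emit:
carry_out(claw=[0.014, 0.014, 0.014, 0.014, 0.014, 0.014, 0.014, 0.014, 0.014, 0.014, 0.014, 0.014, 0.014, 0.014, 0.014, 0.014], slide=[[0.02, 0.01, 0], [0.04, 0.02, 0], [0.06, 0.03, 0], [0.08, 0.04, 0], [0.1, 0.05, 0], [0.12, 0.06, 0], [0.14, 0.07, 0], [0.16, 0.08, 0], [0.18, 0.09, 0], [0.2, 0.1, 0], [0.22, 0.11, 0], [0.241, 0.115, 0.005], [0.241, 0.115, 0.01], [0.241, 0.115, 0.015], [0.241, 0.115, 0.018], [0.241, 0.115, 0.018]], delta_rot=[[0, 0, -0.12], [0, 0, -0.24], [0, 0, -0.36], [0, 0, -0.48], [0, 0, -0.6], [0, 0, -0.72], [0, 0, -0.84], [0.01, -0.01, -0.96], [0.02, -0.02, -1.08], [0.03, -0.03, -1.2], [0.039, -0.04, -1.32], [0.039, -0.048, -1.44], [0.039, -0.048, -1.543], [0.039, -0.048, -1.543], [0.039, -0.048, -1.543], [0.039, -0.048, -1.543]])

```text
t: 5.53
tcp_pos: [0.4633, 0.3561, 0.4268]
tool_rot: [0.209, -3.133, 0.002]
force: [-0.3, -0.5, 0.3]
gripper_width: 0.0144
grasp_force: 0.0
```

```bash
python3 -c "
from h import *
go(-.125,.003,.165);print(r.state()['qpos'].round(3),r.state()['tcp_pos'])"
```

```text
t 5.5333 slide [0.0011 0.0017 0.0888] rot [-0.0011 -0.0021 -0.007 ] tip box [-0.1241  0.0012  0.2538] F [-0.3  -0.48  0.31] g 0.014443902549838166
[0.655 0.406 0.295 1.462 0.    0.522] [0.46326576 0.35612616 0.42679869]
```

Emit:
carry_out(claw=[0.014, 0.014, 0.014, 0.014, 0.014, 0.014], slide=[[0.001, 0.002, 0.025], [0.001, 0.002, 0.05], [0.001, 0.002, 0.075], [0.001, 0.002, 0.089], [0.001, 0.002, 0.089], [0.001, 0.002, 0.089]], delta_rot=[[0, 0, -0.007], [0, 0, -0.007], [0, 0, -0.007], [0, 0, -0.007], [0, 0, -0.007], [0, 0, -0.007]])

```text
t: 6.03
tcp_pos: [0.4622, 0.3578, 0.3387]
tool_rot: [0.221, -3.132, 0.001]
force: [-0.4, -0.1, 0.9]
gripper_width: 0.0141
grasp_force: 0.0
```

```bash
python3 -c "
from h import *
go(-.125,.003,.145)
s=r.grab_frame('side');t=r.grab_frame('top')
o=np.zeros((600,800,3),np.uint8);a=crop(s,190,150,290,270,4);b=crop(t,175,120,275,260,4);o[:480,:400]=a;o[:560,400:]=b
cv2.imwrite('pics/c2.png',o)
X=r.state()['tcp_pos'];
for d in (.160,.173,.186): print(d,(proj('side',X-[0,0,d])-[190,150])*4)"
```

```text
t 6.0333 slide [ 0.0004 -0.0002  0.0207] rot [-0.0007 -0.0014  0.0007] tip box [-0.1248  0.0031  0.1657] F [-0.37 -0.13  0.92] g 0.014142350266794824
0.16 [275.32235703 254.5696122 ]
0.173 [274.93325669 272.72852541]
0.186 [274.55195312 290.52357167]
```

View pics/c2.png

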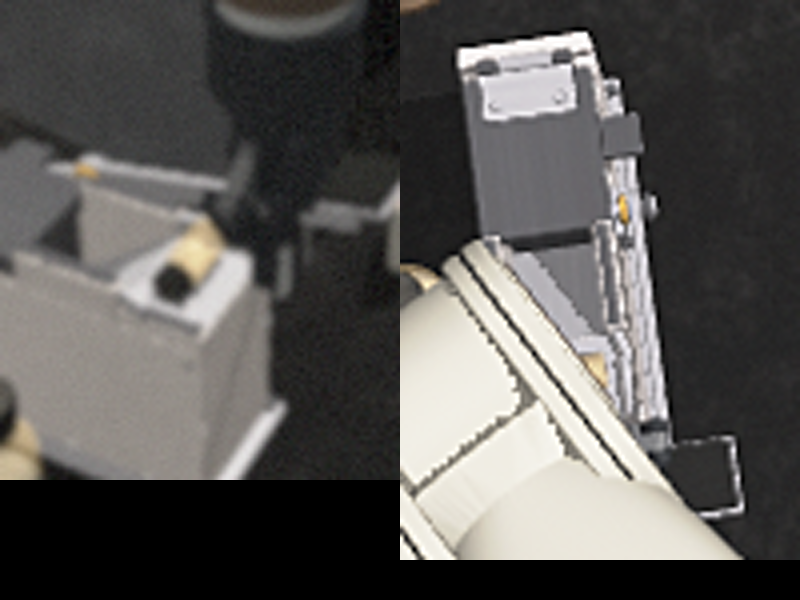

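The fingertips stand in front of the vial, with the lowest tip near crop (280,298), which agrees with the 173 mm tip length. The arm hides the vial from above. Next I lower the tips and push.

Emit:
carry_out(claw=[0.014, 0.014, 0.014, 0.014, 0.014, 0.014, 0.014, 0.014], slide=[[0, 0, 0.01], [0, 0, 0.018], [0, 0, 0.018], [-0.008, 0, 0.018], [-0.016, 0, 0.018], [-0.022, 0, 0.018], [-0.026, 0, 0.018], [-0.026, 0, 0.018]], delta_rot=[[0, 0, 0], [0, 0, 0], [0, 0, 0], [0, 0, 0], [0, 0, 0], [0, 0, 0], [0, 0, 0], [0, 0, 0]])

```text
t: 6.8
tcp_pos: [0.4892, 0.3624, 0.3207]
tool_rot: [-0.222, 3.133, 0.001]
force: [-0.4, 1.1, -0.1]
gripper_width: 0.0142
grasp_force: 0.0
```

Emit:
carry_out(claw=[0.014, 0.014, 0.014, 0.014, 0.014, 0.014, 0.014, 0.014, 0.014, 0.014, 0.014, 0.014, 0.014, 0.014], slide=[[-0.0025, 0, 0], [-0.005, 0, 0], [-0.0075, 0, 0], [-0.01, 0, 0], [-0.0125, 0, 0], [-0.015, 0, 0], [-0.0175, 0, 0], [-0.02, 0, 0], [-0.0225, 0, 0], [-0.025, 0, 0], [-0.0275, 0, 0], [-0.03, 0, 0], [-0.03, 0, 0], [-0.03, 0, 0]], delta_rot=[[0, 0, 0], [0, 0, 0], [0, 0, 0], [0, 0, 0], [0, 0, 0], [0, 0, 0], [0, 0, 0], [0, 0, 0], [0, 0, 0], [0, 0, 0], [0, 0, 0], [0, 0, 0], [0, 0, 0], [0, 0, 0]])

```text
t: 7.97
tcp_pos: [0.5178, 0.3665, 0.3206]
tool_rot: [0.224, -3.133, 0.0]
force: [-0.3, 0.2, -0.0]
gripper_width: 0.0137
grasp_force: 0.0
```

```bash
python3 -c "
from h import *
go(-.125,.003,.145)
s=r.grab_frame('side');cv2.imwrite('pics/c3.png',crop(s,180,150,300,270,4))"
```

```text
t 7.9667 slide [ 0.0567 -0.001   0.0026] rot [-0.     -0.0004  0.0024] tip box [-0.0683  0.0041  0.1476] F [-0.3   0.18 -0.02] g 0.013727922005781865
```

View pics/c3.png

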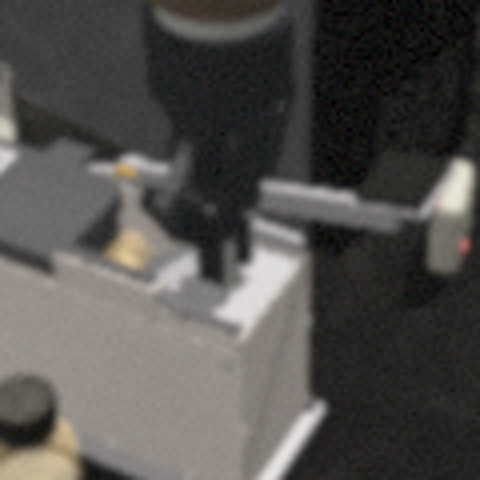

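The vial has rolled into the chute and lies near crop (130,250) against the apron. The fingertips stand at the rear of the ledge and the lever pad is untouched at (450,230). I'll retract and go above the pad.

Emit:
carry_out(claw=[0.014, 0.014, 0.014, 0.014, 0.014, 0.014, 0.0, 0.0, 0.0, 0.0, 0.0, 0.0, 0.0], slide=[[0.015, 0, 0], [0.035, 0, 0], [0.057, 0, -0.01], [0.057, 0, -0.04], [0.057, 0, -0.075], [0.057, 0, -0.1], [0.065, -0.02, -0.1], [0.075, -0.045, -0.1], [0.085, -0.07, -0.095], [0.086, -0.084, -0.085], [0.086, -0.084, -0.075], [0.086, -0.084, -0.075], [0.086, -0.084, -0.075]], delta_rot=[[0, 0, 0], [0, 0, 0], [0, 0, 0], [0, 0, 0], [0, 0, 0], [0, 0, 0], [0, 0, 0], [0, 0, 0], [0, 0, 0], [0, 0, 0], [0, 0, 0], [0, 0, 0], [0, 0, 0]])

```text
t: 9.1
tcp_pos: [0.4444, 0.2715, 0.3953]
tool_rot: [0.224, -3.132, 0.0]
force: [0.2, 1.3, -0.2]
gripper_width: -0.0005
grasp_force: 0.0
```

```bash
python3 -c "
from h import *
go(-.154,-.08,.196)
s=r.grab_frame('side');t=r.grab_frame('top')
o=np.zeros((560,800,3),np.uint8);o[:480,:400]=crop(s,200,150,300,270,4);o[:,400:]=crop(t,175,120,275,260,4);cv2.imwrite('pics/c4.png',o)"
```

```text
t 9.1 slide [-0.0002 -0.0002  0.0263] rot [ 0.     -0.0012  0.0027] tip box [-0.1544 -0.0798  0.2223] F [ 0.18  1.3  -0.21] g -0.0005384022170188131
```

View pics/c4.png

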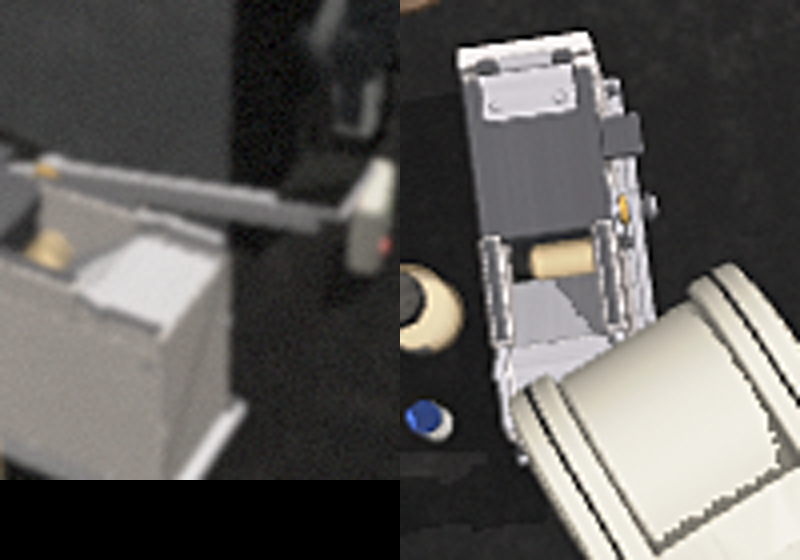

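In the top view the vial lies across the chute foot against the apron (crop (550,257)). The closed fingertips stand above the pad. Next I lower until contact.

Emit:
carry_out(claw=[0, 0, 0, 0, 0], slide=[[0, 0, 0.01], [0, 0, 0.018], [0, 0, 0.024], [0, 0, 0.027], [0, 0, 0.027]], delta_rot=[[0, 0, 0], [0, 0, 0], [0, 0, 0], [0, 0, 0], [0, 0, 0]])

```text
t: 9.62
tcp_pos: [0.4442, 0.2712, 0.3673]
tool_rot: [0.224, -3.131, 0.001]
force: [0.1, -0.9, 0.5]
gripper_width: -0.0
grasp_force: 0.0
```

Emit:
carry_out(claw=[0, 0, 0, 0, 0], slide=[[0, 0, 0.003], [0.001, 0, 0.006], [0.001, 0, 0.009], [0.002, 0, 0.012], [0.002, 0, 0.012]], delta_rot=[[0, 0, 0], [0, 0, 0], [0, 0, 0], [0, 0, 0], [0, 0, 0]])

```text
t: 10.03
tcp_pos: [0.4425, 0.271, 0.3566]
tool_rot: [-0.224, 3.133, 0.001]
force: [-0.4, 1.0, 3.6]
gripper_width: 0.0003
grasp_force: 1.7
```

```bash
python3 -c "
from h import *
go(-.158,-.08,.154)
s=r.grab_frame('side');t=r.grab_frame('top')
o=np.zeros((560,800,3),np.uint8);o[:480,:400]=crop(s,220,150,320,270,4);o[:,400:]=crop(t,175,120,275,260,4);cv2.imwrite('pics/c5.png',o)"
```

```text
t 10.0333 slide [0.0018 0.     0.0296] rot [0.0005 0.0003 0.0026] tip box [-0.1562 -0.0799  0.1836] F [-0.43  0.98  3.62] g 0.0002808119466687639
```

View pics/c5.png

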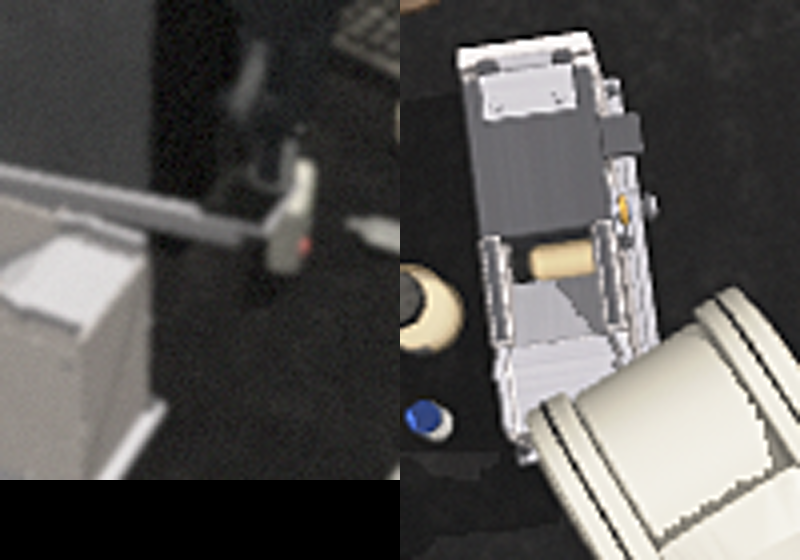

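Contact with the pad is confirmed (3.6 N up). Now press it down along its arc.

Emit:
carry_out(claw=[0, 0, 0, 0, 0, 0, 0, 0, 0, 0, 0, 0, 0, 0, 0, 0, 0], slide=[[0.001, 0, 0.005], [0.001, 0, 0.01], [0.002, 0, 0.015], [0.002, 0, 0.02], [0.002, 0, 0.025], [0.002, 0, 0.03], [0.002, 0, 0.035], [0.002, 0, 0.04], [0.001, 0, 0.045], [0.001, 0, 0.05], [0, 0, 0.055], [-0.001, 0, 0.06], [-0.002, 0, 0.065], [-0.003, 0, 0.07], [-0.005, 0, 0.075], [-0.006, 0, 0.08], [-0.007, 0, 0.083]], delta_rot=[[0, 0, 0], [0, 0, 0], [0, 0, 0], [0, 0, 0], [0, 0, 0], [0, 0, 0], [0, 0, 0], [0, 0, 0], [0, 0, 0], [0, 0, 0], [0, 0, 0], [0, 0, 0], [0, 0, 0], [0, 0, 0], [0, 0, 0], [0, 0, 0], [0, 0, 0]])

```text
t: 11.55
tcp_pos: [0.4495, 0.2718, 0.2728]
tool_rot: [0.224, -3.133, 0.001]
force: [-3.8, -0.9, 2.6]
gripper_width: -0.0002
grasp_force: 1.6
```

Emit:
carry_out(claw=[0, 0, 0, 0], slide=[[-0.002, 0, 0.004], [-0.003, 0, 0.007], [-0.004, 0, 0.01], [-0.004, 0, 0.01]], delta_rot=[[0, 0, 0], [0, 0, 0], [0, 0, 0], [0, 0, 0]])

```text
t: 11.88
tcp_pos: [0.4536, 0.2725, 0.2631]
tool_rot: [0.224, -3.133, 0.0]
force: [-1.5, -1.1, 1.3]
gripper_width: 0.0
grasp_force: 1.1
```

```bash
python3 -c "
from h import *
go(-.143,-.08,.081)
s=r.grab_frame('side');t=r.grab_frame('top')
o=np.zeros((560,800,3),np.uint8);o[:480,:400]=crop(s,180,150,280,270,4);o[:,400:]=crop(t,175,120,275,260,4);cv2.imwrite('pics/c6.png',o)"
```

```text
t 11.8833 slide [-0.0019  0.0001  0.0091] rot [-0.0002 -0.0003  0.0025] tip box [-0.145  -0.0801  0.0901] F [-1.49 -1.14  1.34] g 3.690863451465768e-05
```

View pics/c6.png

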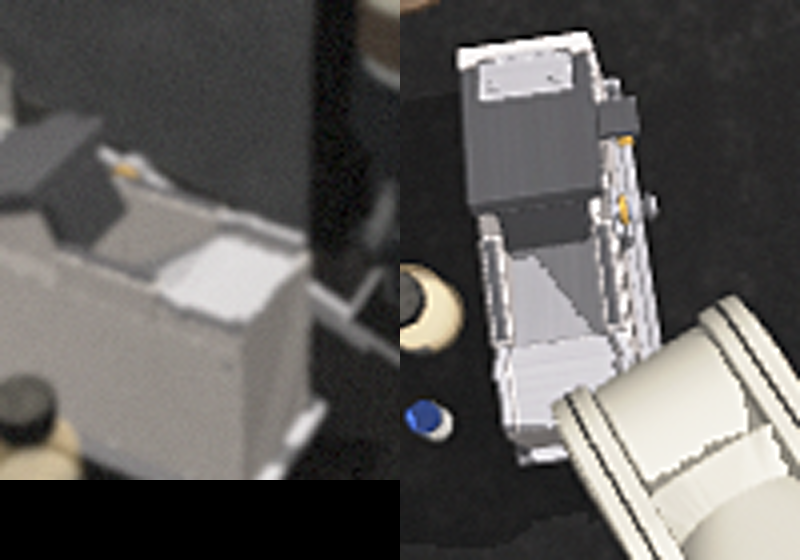

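The flap stands up and the vial has left the chute, with its former spot near crop (555,255) now empty. I'll press on to the stop and hold.

Emit:
carry_out(claw=[0, 0, 0, 0, 0], slide=[[-0.001, 0, 0.002], [-0.002, 0, 0.004], [-0.003, 0, 0.006], [-0.003, 0, 0.006], [-0.003, 0, 0.006]], delta_rot=[[0, 0, 0], [0, 0, 0], [0, 0, 0], [0, 0, 0], [0, 0, 0]])

```text
t: 12.4
tcp_pos: [0.4555, 0.2727, 0.2601]
tool_rot: [0.224, -3.133, -0.001]
force: [-10.6, -3.1, 20.1]
gripper_width: -0.0003
grasp_force: 10.7
```

Emit:
carry_out(claw=[0, 0, 0, 0, 0], slide=[[0, 0, 0.001], [-0.001, 0, 0.002], [-0.001, 0, 0.003], [-0.001, 0, 0.003], [-0.001, 0, 0.003]], delta_rot=[[0, 0, 0], [0, 0, 0], [0, 0, 0], [0, 0, 0], [0, 0, 0]])

```text
t: 12.82
tcp_pos: [0.4557, 0.2727, 0.2596]
tool_rot: [0.225, -3.132, -0.002]
force: [-17.7, -7.7, 35.6]
gripper_width: 0.0
grasp_force: 19.8
```

The lever is at its stop. Now ease it back up along the same arc.

Emit:
carry_out(claw=[0, 0, 0, 0, 0, 0, 0, 0, 0, 0, 0, 0, 0, 0, 0, 0, 0, 0, 0, 0], slide=[[0.002, 0, -0.004], [0.004, 0, -0.009], [0.006, 0, -0.014], [0.008, 0, -0.019], [0.01, 0, -0.024], [0.011, 0, -0.028], [0.012, 0, -0.032], [0.013, 0, -0.036], [0.014, 0, -0.04], [0.015, 0, -0.044], [0.016, 0, -0.048], [0.016, 0, -0.052], [0.017, 0, -0.056], [0.017, 0, -0.06], [0.017, 0, -0.064], [0.017, 0, -0.068], [0.017, 0, -0.072], [0.017, 0, -0.076], [0.017, 0, -0.08], [0.017, 0, -0.083]], delta_rot=[[0, 0, 0], [0, 0, 0], [0, 0, 0], [0, 0, 0], [0, 0, 0], [0, 0, 0], [0, 0, 0], [0, 0, 0], [0, 0, 0], [0, 0, 0], [0, 0, 0], [0, 0, 0], [0, 0, 0], [0, 0, 0], [0, 0, 0], [0, 0, 0], [0, 0, 0], [0, 0, 0], [0, 0, 0], [0, 0, 0]])

```text
t: 14.48
tcp_pos: [0.4406, 0.2706, 0.3382]
tool_rot: [-0.224, 3.134, 0.0]
force: [1.5, 0.6, 2.8]
gripper_width: 0.0003
grasp_force: 1.6
```

Emit:
carry_out(claw=[0, 0, 0, 0, 0, 0, 0, 0, 0, 0, 0, 0, 0, 0, 0, 0, 0, 0], slide=[[0, 0, -0.003], [-0.001, 0, -0.006], [-0.001, 0, -0.009], [-0.001, 0, -0.012], [-0.002, 0, -0.014], [-0.002, 0, -0.016], [-0.002, 0, -0.018], [-0.003, 0, -0.02], [-0.003, 0, -0.022], [-0.003, 0, -0.024], [-0.003, 0, -0.026], [-0.003, 0, -0.028], [-0.003, 0, -0.03], [-0.003, 0, -0.033], [-0.003, 0, -0.04], [-0.003, 0, -0.06], [-0.003, 0, -0.08], [-0.003, 0, -0.08]], delta_rot=[[0, 0, 0], [0, 0, 0], [0, 0, 0], [0, 0, 0], [0, 0, 0], [0, 0, 0], [0, 0, 0], [0, 0, 0], [0, 0, 0], [0, 0, 0], [0, 0, 0], [0, 0, 0], [0, 0, 0], [0, 0, 0], [0, 0, 0], [0, 0, 0], [0, 0, 0], [0, 0, 0]])

```text
t: 15.98
tcp_pos: [0.4439, 0.2714, 0.4217]
tool_rot: [-0.224, 3.129, 0.004]
force: [0.2, 0.8, 1.1]
gripper_width: 0.0003
grasp_force: 0.0
```

Emit:
carry_out(claw=[0, 0, 0, 0, 0, 0, 0, 0, 0, 0], slide=[[0.03, 0, 0], [0.06, 0, 0], [0.1, 0, 0], [0.12, 0, 0], [0.12, 0, 0], [0.12, 0, 0], [0.12, 0, 0], [0.12, 0, 0], [0.12, 0, 0], [0.12, 0, 0]], delta_rot=[[0, 0, 0], [0, 0, 0], [0, 0, 0], [0, 0, 0], [0, 0, 0], [0, 0, 0], [0, 0, 0], [0, 0, 0], [0, 0, 0], [0, 0, 0]])

```text
t: 16.82
tcp_pos: [0.3255, 0.2541, 0.4174]
tool_rot: [0.222, -3.133, 0.001]
force: [-0.3, 0.8, -0.4]
gripper_width: -0.0002
grasp_force: 0.0
```

```bash
python3 -c "
from h import *
go(-.143,-.08,.081)
s=r.grab_frame('side');t=r.grab_frame('top')
o=np.zeros((560,800,3),np.uint8);o[:480,:400]=crop(s,180,150,280,270,4);o[:,400:]=crop(t,175,120,275,260,4);cv2.imwrite('pics/c7.png',o)"
```

```text
t 16.8167 slide [-0.1315  0.0002  0.1633] rot [-0.0003 -0.0007  0.0018] tip box [-0.2745 -0.0804  0.2444] F [-0.28  0.79 -0.41] g -0.00015215005564322897
```

View pics/c7.png

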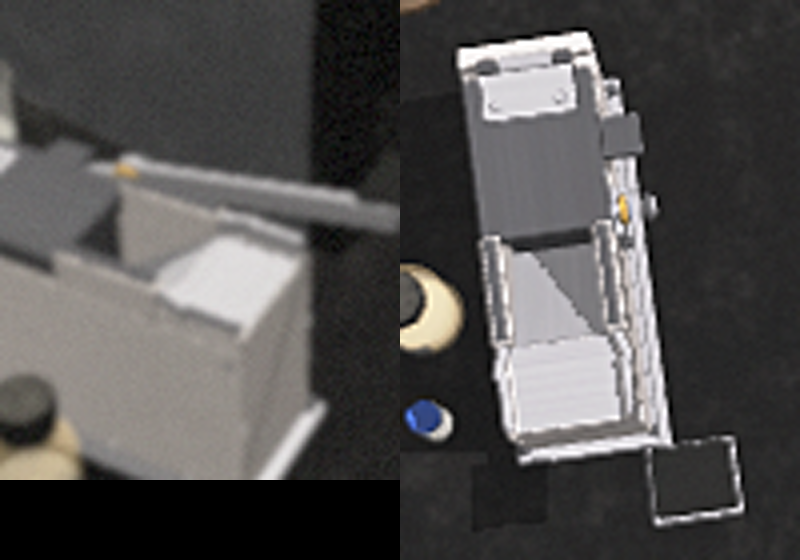

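The flap is shut as before (front edge near crop (545,240)), the chute and ledge are empty, and the pad is back up at (695,480). The arm is clear, so I'm handing in.

```bash
python3 -c "
from bench import r
print(r.sign_off())"
```

```text
the job is handed in; nothing more can be done
None
```

The job is handed in (no verdict came back): the spent vial went down the chute and under the raised flap into the box (bin not visible to the cameras), the flap was eased shut, the lever is back up, and the arm is clear.

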